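# Swing a toppled post stand upright and set it on its pad

## Task

The weighted post stand is lying on its side on the desk. With the gripper pointing down, pinch it firmly by the cap at the free end of its post and lift it clear of the desk still lying level; then ease the grip so that the heavy foot swings down under the cap, and grip again. Stand it upright with its foot wholly on the square rubber pad, let go only once the foot rests there, and leave everything else where it is.

Things in the scene. Friction and masses are not known exactly. Their poses are not given: they have to be found in the camera images.
- stand: Loose post stand, 180 mm long, about 0.35 kg: grey painted metal foot 60 x 60 x 28 mm thick, thin bright round post 14 mm in diameter, dark cylindrical cap on the post's free end. Origin on the post's axis, 90 mm from the sole; x axis along the post from foot to cap (up when it stands). Starts lying on a side of its foot, axis level, 30 mm up. Centre of mass about 19 mm from the sole.
- stand_cap (a point): Centre of the stand's cap (where to pinch it), a dark steel cylinder 24 mm in diameter and 20 mm long, on the post's axis, 170 mm from the sole. Pinched here with about 100 N it stays level when lifted. Eased to roughly 50 N it starts to pivot, at about 10 N it hangs nearly upright, below about 4 N it drops out. If closed on it, opening by 0.1 mm takes off 3 to 4 N.
- stand_sole (a point): Centre of the stand's flat square sole, the face of the foot away from the post.
- pad: Square black rubber pad, 130 x 130 x 6 mm, fixed on the desk, with a small steel disc in each corner. Origin at the centre of its underside, on the desk; x and y axes along its edges; its top is at z = 6 mm.
- tip_jar: Bystander: small round jar with a wooden-looking lid, 45 mm across, 27 mm high, origin at the centre of its underside. Leave alone.
- solder_reel: Bystander: small reel of solder wire standing on its flange, 39 mm across, 42 mm high, origin at the centre of its underside. Leave alone.
- kapton_roll: Bystander: amber tape roll lying flat, 72 mm across, 19 mm high, origin at the centre of its underside. Leave alone.

How it is judged:
By the outcome, as a careful person would: the job done as asked, in the order asked, and still so for the second after the job is handed in, with the robot touching nothing.
It also fails if it takes over 64 s, if anything falls off the work surface, if the arm or the gripper's body presses on something with over 40 N, if the wrist force passes 120 N, or if a joint passes its speed limit or range.

## Robot

A 6-joint arm with a two-finger parallel gripper is mounted at the origin on a cart in front of the work surface, level with it; the furniture and walls round the work are solid. World frame = base frame: x ahead of the robot, y to its left, z up, the work surface at z = 0. Lengths are in m, angles in rad, forces in N, time in s.
With the tool pointing down it reaches from about 0.375 to 0.75 m from the base axis. Payload 9 kg.
Tool frame: the origin (TCP) lies midway between the tips of the shut fingers; the grasp point (between the pads) lies 19 mm behind it; z points along the fingers, y is the line along which they close (so a half turn about z gives the same grasp; the last joint's range is limited). The gripper opens to 85 mm and grips with 20 to 120 N. Pads are 22 mm wide; open, the fingers measure 114 mm over their backs; the gripper's body (76 mm by 85 mm) begins 54 mm behind the grasp point. The pads swing forward as they close: fully open they stand 13 mm farther back than shut.
Start: joints at [0.983, 0.104, 0.097, 1.564, 0, 1.353], TCP at [0.217, 0.559, 0.231] pointing down, gripper open.
Joint ranges: [-2.99, 2.99], [-0.84, 1.86], [-1.1, 1.16], [-1.84, 2.11], [-1.51, 1.56], [-3.14, 3.14]. Speed limits (rad/s): [2.22, 2.22, 2.57, 3.14, 3.14, 3.14].

## Interface

Orientations are given as a rotation vector (axis times angle).
In Python, from cell import env, inverse_kinematics, vision, job, finder, read_time_s, read_joint_positions, read_joint_velocities, read_effort, read_eef_pos, read_orientation, read_wrist_force, read_moment, read_width, read_grip_force gives the robot as it stands. The module is installed in compiled form; this text tells all that it offers. Calls block until the motion is done:
- env.move_ptp(position, orientation): joint-space move of the TCP to a pose.
- env.movel(position, rot=None, rate=0.15, f_stop=None): straight line of the TCP; rot=None keeps the orientation; rate is the mean speed in m/s. With f_stop (N) it stops when the force on the tool has changed by that much, and returns True; else False.
- env.set_joints(angles): joint-space move.
- env.command_gripper(opening, squeeze=None): finger opening in m; squeeze is the grip in N (None keeps the last); returns when the fingers have stopped.
- env.sleep(seconds).
- inverse_kinematics(position, orientation): joint angles nearest the present ones, or None.
- vision.read_camera(name): name is "scene" or "side" or "wrist"; returns a dict with "img" (400x640x3 uint8, red, green, blue), "fx", "fy", "cx", "cy" (pixels), "camera_from_world" (4x4, takes a point from world to camera coordinates). Camera axes: x right, y up, looking along -z (the intrinsics and any distortion apply to the point x, -y, -z); pixel columns grow to the right and rows downward; lengths in m; the calibration is good to about 2 mm. A picture is of the moment at which its call begins. There is no depth.
A pose or a line that the arm cannot do raises env.Unreachable and nothing moves.
- job.finish_job(): hands the job in; it is judged then, once.
Trained networks look in a picture, given as the dict that the camera call returned (one of the last four; its "shot" number tells which), for a name from the list of things; names that differ only in an ending like _2 or _b are one class to them, and where a whole thing is asked for, a point or a joint stands for the part that bears it (a point fixed in the world has none). Each returns a list of dicts, best first, with "conf" (0 to 1); they miss things now and then, are a little off and sometimes report something else, mostly with a low value. They report only what shows in the picture. A call takes as long as a camera call.
- finder.boxes_of(picture, query): "at" ([x, y, z] in m, in the coordinates of the camera as it stood for that picture, good to about 4 mm: the middle of the surface that is visible of it).
- finder.masks_of(picture, query): "pixels" (400x640 bool, what is visible of it).
Readings, each from a call of its own:
- read_time_s(): time.
- read_joint_positions(): joint angles.
- read_joint_velocities(): joint speeds.
- read_effort(): joint torques, N m.
- read_eef_pos(): TCP position.
- read_orientation(): TCP orientation.
- read_wrist_force(): force on the tool from outside, world axes, zero at the start.
- read_moment(): the same for the moment, N m.
- read_width(): finger opening in m.
- read_grip_force(): force on a finger pad.
Only numpy, scipy, OpenCV 4.12 (cv2) and the standard library are available. Lean on these libraries where they do the work, as an engineer would, in place of code of your own. Each camera call takes 0.05 s, during which the arm holds its last target. There are 200 camera calls.

## Working session

There is one attempt and no reset: what is moved stays moved. The work goes in short steps, each a Python script; the robot and the scene stay as the last script left them, time stands still between calls to the robot, and variables do not carry over. Pictures are saved under pics/ and viewed, at most 10 in all, crops included, and the job is handed in when it is done.

```bash
mkdir -p pics; cat > h.py <<'E'
import numpy as np, cv2
from cell import *
def w(p,at):
    M=np.linalg.inv(np.array(p["camera_from_world"])); return (M@np.append(at,1))[:3]
def ray(p,u,v,z):
    M=np.linalg.inv(np.array(p["camera_from_world"])); d=M[:3,:3]@np.array([(u-p["cx"])/p["fx"],-(v-p["cy"])/p["fy"],-1])
    o=M[:3,3]; return o+d*(z-o[2])/d[2]
def save(p,n): cv2.imwrite("pics/"+n,p["img"][:,:,::-1])
E
cat > a.py <<'E'
from h import *
np.set_printoptions(precision=4,suppress=True)
ims=[]
for c in ["scene","side","wrist"]:
    p=vision.read_camera(c); ims.append(p["img"]); print(c,[k for k in p if k!="img"],w(p,[0,0,0]))
    for q in ["stand","stand_cap","stand_sole","pad","tip_jar","solder_reel","kapton_roll"]:
        for b in finder.boxes_of(p,q)[:2]: print(q,round(b["conf"],2),w(p,b["at"]))
print(read_time_s(),read_orientation(),read_width(),read_grip_force())
cv2.imwrite("pics/s.png",ims[0][:,:,::-1]);cv2.imwrite("pics/d.png",ims[1][:,:,::-1])
E
python3 a.py
```

```text
scene ['fx', 'fy', 'cx', 'cy', 'camera_from_world', 'shot'] [ 0.2708 -0.3292  0.6127]
stand 0.71 [0.5332 0.0725 0.0302]
stand_cap 0.77 [0.5352 0.0716 0.0378]
stand_cap 0.52 [0.4886 0.3423 0.0053]
stand_sole 0.82 [0.5374 0.0721 0.0346]
pad 0.88 [0.4893 0.3436 0.0027]
tip_jar 0.94 [0.6492 0.2072 0.0233]
solder_reel 0.73 [0.4419 0.2038 0.0338]
kapton_roll 0.57 [0.5227 0.5429 0.0169]
side ['fx', 'fy', 'cx', 'cy', 'camera_from_world', 'shot'] [ 0.412  -0.2417  0.7301]
stand 0.55 [0.5396 0.0794 0.0388]
stand_cap 0.71 [0.5333 0.0729 0.036 ]
stand_sole 0.7 [0.5346 0.0793 0.0365]
pad 0.93 [0.4876 0.3427 0.0039]
tip_jar 0.77 [0.6473 0.2145 0.023 ]
solder_reel 0.65 [0.4422 0.2087 0.0402]
kapton_roll 0.87 [0.5229 0.5429 0.0182]
wrist ['fx', 'fy', 'cx', 'cy', 'camera_from_world', 'shot'] [0.1534 0.5829 0.3732]
solder_reel 0.91 [0.4302 0.2135 0.0404]
kapton_roll 0.57 [0.4916 0.5669 0.0086]
1.2 [0.5775 3.088  0.0002] 0.08511791228917548 0.0
```

View pics/s.png

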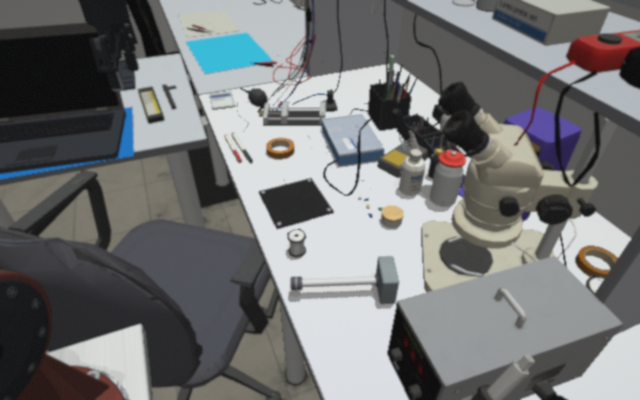

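View pics/d.png

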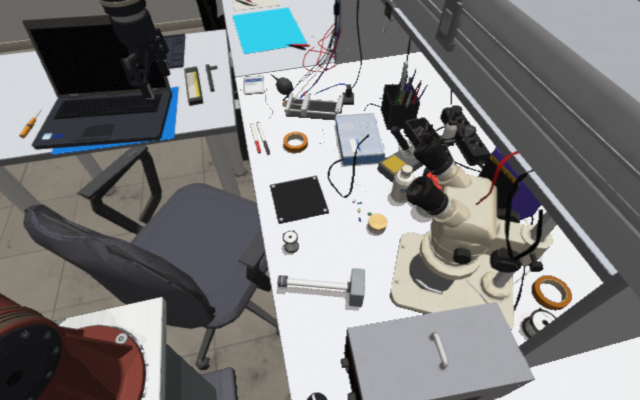

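The stand lies roughly along x. Its cap is at scene (296,284) and side (282,283), with the foot at scene (387,279) and side (357,287). The pad is at scene (296,202), and the jar and reel sit between the two.

```bash
cat > b.py <<'E'
from h import *
from scipy.spatial.transform import Rotation as R
np.set_printoptions(precision=4,suppress=True)
for c,a,b in [("scene",(296,284),(387,270)),("side",(282,283),(357,275))]:
    p=vision.read_camera(c); print(c,ray(p,*a,.03),ray(p,*b,.06))
    for q in ["stand_cap","pad"]:
        m=finder.masks_of(p,q)[0]; v,u=np.nonzero(m["pixels"]); print(q,m["conf"],u.min(),u.max(),v.min(),v.max())
Rm=R.from_rotvec(read_orientation()).as_matrix(); print(Rm)
p=vision.read_camera("wrist"); print(Rm.T@(w(p,[0,0,0])-read_eef_pos()))
print(p["fx"],p["cx"],p["cy"])
# hover with closing along y, higher
for s in (1,-1):
    Rg=np.array([[0,s,0],[s,0,0],[0,0,-1.]]) ; Rg=np.column_stack([[s,0,0],[0,-s,0],[0,0,-1.]])
    for pos in ([.45,.09,.25],[.45,.08,.011],[.49,.343,.25]): print(s,pos,inverse_kinematics(pos,R.from_matrix(Rg).as_rotvec()))
E
python3 b.py
```

```text
scene [0.4084 0.1136 0.03  ] [0.5524 0.0608 0.06  ]
stand_cap 0.64 291 398 256 303
pad 0.95 260 332 179 227
side [0.4074 0.1103 0.03  ] [0.5584 0.0758 0.06  ]
stand_cap 0.7 277 364 269 306
pad 0.93 270 327 176 221
[[-0.9324  0.3614  0.    ]
 [ 0.3614  0.9324  0.    ]
 [-0.      0.0001 -1.    ]]
[ 0.0676 -0.0011 -0.1418]
283.26077055282013 321.88619946022845 198.63711023060628
1 [0.45, 0.09, 0.25] [-0.0889 -0.3227 -0.2671  1.6264  0.      3.0527]
1 [0.45, 0.08, 0.011] [-0.1116 -0.2629 -0.656   1.1777  0.      3.03  ]
1 [0.49, 0.343, 0.25] [ 0.3923  0.1036  0.1307  1.5979  0.     -2.7493]
-1 [0.45, 0.09, 0.25] [-0.0889 -0.3227 -0.2671  1.6264  0.     -0.0889]
-1 [0.45, 0.08, 0.011] [-0.1116 -0.2629 -0.656   1.1777  0.     -0.1116]
-1 [0.49, 0.343, 0.25] [0.3923 0.1036 0.1307 1.5979 0.     0.3923]
```

```bash
cat >> h.py <<'E'
from scipy.spatial.transform import Rotation as R
def rot(d):
    d=np.array(d,float)/np.linalg.norm(d)
    return R.from_matrix(np.column_stack([[d[0],d[1],0],[d[1],-d[0],0],[0,0,-1.]])).as_rotvec()
E
cat > c.py <<'E'
from h import *
np.set_printoptions(precision=4,suppress=True)
assert np.linalg.det(R.from_rotvec(rot([-.96,.26])).as_matrix())>0
env.move_ptp([.49,.09,.26],rot([-.96,.26]))
p=vision.read_camera("wrist"); save(p,"w1.png"); np.save("w1.npy",np.array(p["camera_from_world"]))
print(read_eef_pos(),w(p,[0,0,0]),read_time_s())
for q in ["stand","stand_cap"]:
  for m in finder.masks_of(p,q)[:2]:
    v,u=np.nonzero(m["pixels"]); print(q,m["conf"],u.min(),u.max(),v.min(),v.max())
E
python3 c.py
```

```text
[0.4899 0.0907 0.26  ] [0.4242 0.1073 0.4018] 3.5667
stand 0.91 293 338 96 238
stand_cap 0.74 292 338 96 239
stand_cap 0.5 419 449 236 260
```

View pics/w1.png

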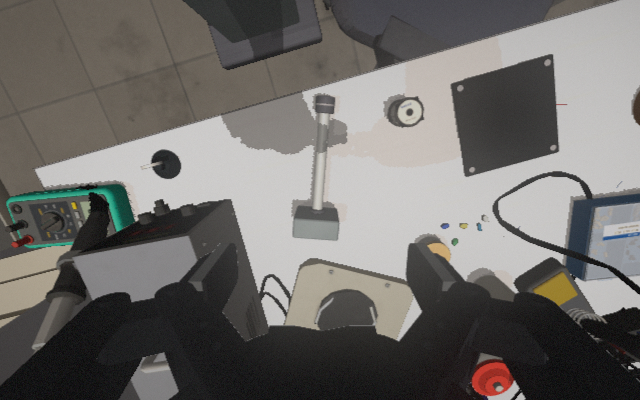

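The wrist view shows the cap at (324,104), the post meeting the foot at (318,208), and the pad discs at about (461,88), (547,61), (554,148) and (470,170). There is nothing close to the cap.

```bash
cat > d.py <<'E'
from h import *
np.set_printoptions(precision=4,suppress=True)
p=vision.read_camera("wrist")
a=ray(p,324,104,.03);b=ray(p,318,208,.03);print("cap,base",a,b,np.linalg.norm(a-b),"expect ~.142")
c=[ray(p,*x,.006) for x in [(461,88),(547,61),(554,148),(470,170)]];print(np.array(c),np.mean(c,0))
g=cv2.cvtColor(p["img"],cv2.COLOR_RGB2GRAY)
for r in (98,104,110): print(r,g[r,305:345])
print(g[85:125,323])
E
python3 d.py
```

```text
cap,base [0.407  0.1146 0.03  ] [0.5361 0.0716 0.03  ] 0.1360870577936044 expect ~.142
[[0.4333 0.2932 0.006 ]
 [0.4296 0.4035 0.006 ]
 [0.5443 0.407  0.006 ]
 [0.5449 0.2911 0.006 ]] [0.488  0.3487 0.006 ]
98 [198 199 198 198 195 198 199 198 161 131 110  77  69  77  82  87  88  93
  93  98 102  99 100  96  94  89  90  83  83  81 161 190 191 190 195 195
 199 199 200 199]
104 [131 132 175 199 200 199 198 198 164 131 109  97 109 116 127 139 147 154
 159 167 169 160 156 152 149 140 126 111 101 114 171 191 191 191 194 200
 200 198 199 200]
110 [131 130 132 137 143 180 199 201 200 174 113  77  82  84  87  91  94  94
  98 100 103  98  95  92  92  90  84  81  76 161 193 189 190 190 197 199
 199 200 199 200]
[125 191 198 197 197 197 198 199 166 137 104  93  92  93  97  98  94  98
 132 159 114  98  97  99  97  98  99  87 187 198 200 202 202 200 200 199
 200 202 200 173]
```

```bash
cat > e.py <<'E'
from h import *
np.set_printoptions(precision=4,suppress=True)
o=rot([-.949,.316]); c=[.407,.1137]
env.move_ptp(c+[.13],o)
print(env.movel(c+[.009],rate=.08,f_stop=10),read_eef_pos(),read_wrist_force())
env.command_gripper(.0,105)
print(read_width(),read_grip_force(),read_wrist_force(),read_time_s())
E
python3 e.py
```

```text
False [0.4074 0.1137 0.0095] [ 0.6323 -0.6296  0.2417]
0.021306923291667813 102.61300921440125 [-1.1995  0.1115  1.4771] 6.6667
```

```bash
cat > f.py <<'E'
from h import *
np.set_printoptions(precision=4,suppress=True)
x,y,_=read_eef_pos()
env.movel([x,y,.05],rate=.04); print(read_width(),read_grip_force(),read_wrist_force(),read_moment())
env.movel([x,y,.25],rate=.08)
print(read_eef_pos(),read_grip_force(),read_wrist_force(),read_moment(),read_time_s())
p=vision.read_camera("side");q=vision.read_camera("scene")
cv2.imwrite("pics/l1.png",np.hstack([p["img"][100:380,180:480],q["img"][100:380,180:480]])[:,:,::-1])
E
python3 f.py
```

```text
0.02142325040549053 102.75506258010864 [-0.0777  0.8483 -2.7464] [ 0.1038  0.4185 -0.0603]
[0.4068 0.1138 0.2497] 102.75612115859985 [-0.2541  0.4531 -3.3241] [ 0.0997  0.4866 -0.0145] 10.4917
```

View pics/l1.png

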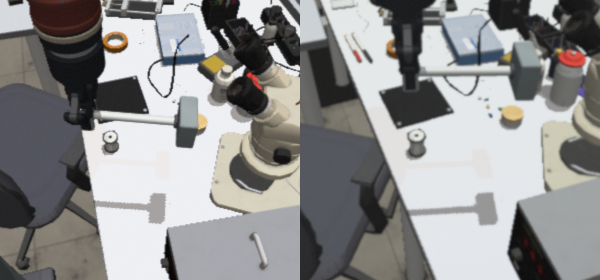

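The stand is held level and clear of the desk. In the crop's left half, the post runs from (80,118) to the foot at (187,120). Next I ease the grip in steps.

```bash
cat > g.py <<'E'
from h import *
np.set_printoptions(precision=3,suppress=True)
W=read_width()
while True:
    f=read_grip_force()
    if f<11: break
    W+= .0005 if f>65 else .0002 if f>22 else .0001
    env.command_gripper(W); env.sleep(.15)
    print(round(W*1e3,2),round(read_width()*1e3,2),round(read_grip_force(),1),read_moment(),round(read_time_s(),2))
    if W>.0255: break
env.sleep(.5); print(read_grip_force(),read_moment(),read_wrist_force(),read_time_s())
E
python3 g.py
```

```text
22.09 22.25 56.6 [ 0.097  0.392 -0.025] 10.96
22.29 22.51 49.5 [ 0.081  0.387 -0.034] 11.32
22.49 22.46 41.9 [ 0.066  0.303 -0.061] 11.69
22.69 22.49 35.1 [ 0.08   0.124 -0.025] 12.06
22.89 22.78 28.5 [ 0.033  0.084 -0.   ] 12.43
23.09 23.13 22.3 [0.042 0.054 0.038] 12.79
23.29 23.43 16.4 [ 0.051  0.095 -0.013] 13.16
23.39 23.35 13.5 [ 0.02   0.122 -0.028] 13.53
23.49 23.46 10.8 [ 0.108  0.076 -0.023] 13.89
10.774103701114655 [0.031 0.079 0.031] [ 0.272  0.325 -2.6  ] 14.3917
```

```bash
cat > i.py <<'E'
from h import *
np.set_printoptions(precision=3,suppress=True)
env.command_gripper(0,80); print(read_width(),read_grip_force(),read_moment(),read_time_s())
p=vision.read_camera("side");q=vision.read_camera("scene")
cv2.imwrite("pics/l2.png",np.hstack([p["img"][100:380,180:480],q["img"][100:380,180:480]])[:,:,::-1])
for k in (p,q):
    for m in finder.boxes_of(k,"stand_sole")[:1]+finder.boxes_of(k,"stand")[:1]: print(m["conf"],w(k,m["at"]))
E
python3 i.py
```

```text
0.0218020177584923 78.29545140266418 [ 0.003  0.035 -0.057] 14.6083
0.92 [0.42  0.105 0.132]
0.59 [0.428 0.103 0.13 ]
0.67 [0.418 0.101 0.128]
0.71 [0.415 0.098 0.127]
```

View pics/l2.png

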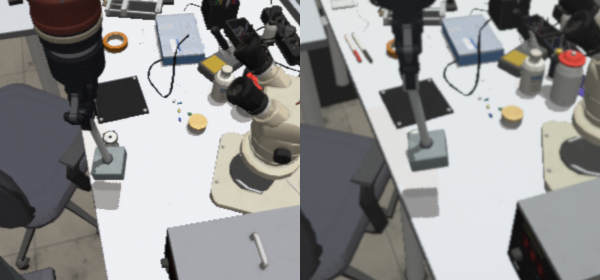

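```bash
cat > j.py <<'E'
from h import *
np.set_printoptions(precision=3,suppress=True)
p=vision.read_camera("side");q=vision.read_camera("scene")
print(read_eef_pos(),ray(p,288,260,.128),ray(q,305,242,.128))
big=lambda k,u,v:cv2.resize(k["img"][v:v+125,u:u+100],(480,600),interpolation=cv2.INTER_CUBIC)[:,:,::-1]
cv2.imwrite("pics/l3.png",cv2.resize(np.hstack([big(p,240,180),big(q,255,150)]),(800,500)))
E
python3 j.py
```

```text
[0.407 0.114 0.25 ] [0.427 0.105 0.128] [0.426 0.111 0.128]
```

View pics/l3.png

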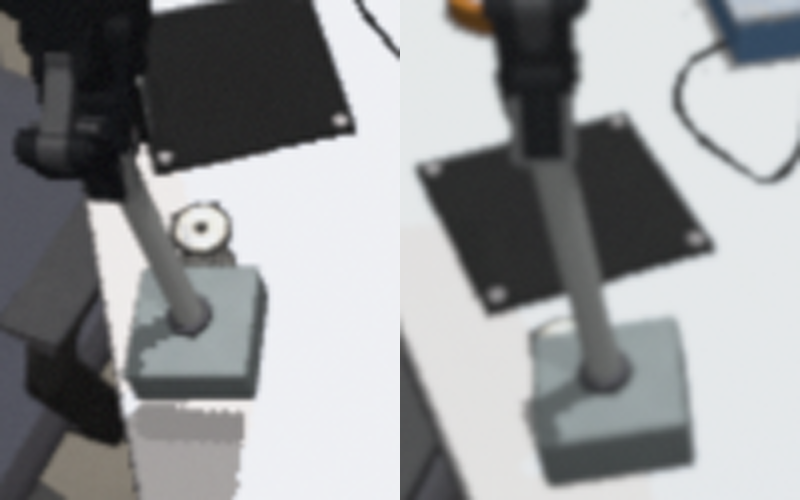

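The post meets the foot at crop-left (190,318) and crop-right (605,375). That puts the foot about 21 mm off from under the cap, so it tilts about 8.5° in the swing plane. I'll tilt the tool by that much and carry the stand over the pad.

```bash
cat > k.py <<'E'
from h import *
np.set_printoptions(precision=4,suppress=True)
h=np.array([.949,-.316,0]); t=np.radians(8.3)
a=h*np.sin(t)+np.array([0,0,-np.cos(t)]); ax=np.cross(a,[0,0,-1]); ax/=np.linalg.norm(ax)
Rn=R.from_rotvec(ax*t)*R.from_rotvec(read_orientation())
print(Rn.apply(R.from_rotvec(read_orientation()).inv().apply(a)))
tz=Rn.apply([0,0,1]); np.save("tz.npy",tz)
G0=np.array(read_eef_pos())+[0,0,.019]
env.movel(G0+.019*tz,Rn.as_rotvec(),rate=.03)
env.movel(np.array([.488,.345,.268])+.019*tz,rate=.1)
env.sleep(.4)
print(read_eef_pos(),read_moment(),read_wrist_force(),read_grip_force(),read_time_s())
p=vision.read_camera("side");q=vision.read_camera("scene")
u=lambda k,P:(lambda c:(k["cx"]-k["fx"]*c[0]/c[2],k["cy"]+k["fy"]*c[1]/c[2]))((np.array(k["camera_from_world"])@np.append(P,1)))
for k in (p,q): print("expected junction px",u(k,[.488,.345,.126]),"pad centre",u(k,[.488,.345,.006]))
big=lambda k,u,v:cv2.resize(k["img"][v:v+125,u:u+100],(400,500),interpolation=cv2.INTER_CUBIC)[:,:,::-1]
cv2.imwrite("pics/l4.png",np.hstack([big(p,260,110),big(q,255,110)]))
E
python3 k.py
```

```text
[ 0. -0. -1.]
[0.4854 0.3459 0.2492] [-0.0276 -0.2088  0.0513] [-0.1239 -0.1609 -3.1842] 78.34028720855713 18.35
expected junction px (np.float64(294.7960369991482), np.float64(165.56851450910284)) pad centre (np.float64(297.9074190010239), np.float64(198.4296654417598))
expected junction px (np.float64(292.59909507685), np.float64(155.92298135259813)) pad centre (np.float64(294.80499107132755), np.float64(201.47147948045517))
```

View pics/l4.png

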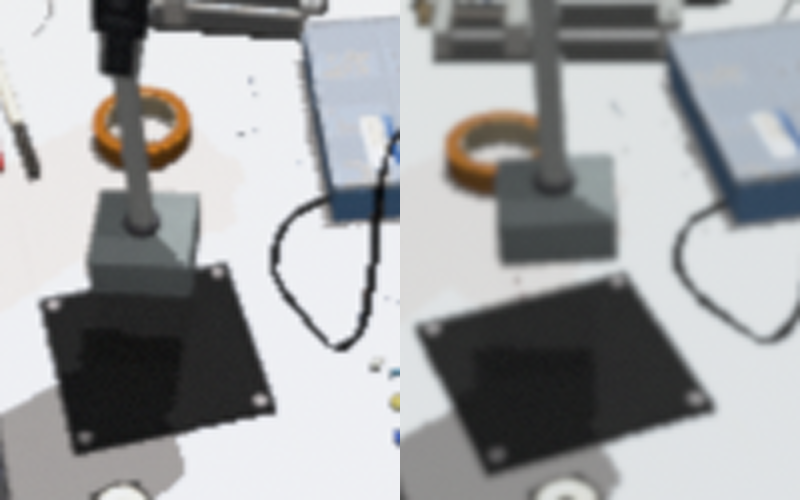

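The junction shows at side (295.5,165.5) and scene (293.5,155.5), within 1 px of where an upright stand centred over the pad should appear. Lowering it now.

```bash
cat > l.py <<'E'
from h import *
np.set_printoptions(precision=4,suppress=True)
tz=np.load("tz.npy"); f=lambda z:np.array([.489,.345,z])+.019*tz
env.movel(f(.188),rate=.06); env.sleep(.3); print(read_wrist_force(),read_moment())
print(env.movel(f(.165),rate=.012,f_stop=3.5),read_eef_pos()-.019*tz,read_wrist_force(),read_moment(),read_time_s())
E
python3 l.py
```

```text
[ 0.2025  0.6019 -3.3646] [-0.086  -0.2063 -0.0013]
True [0.4892 0.3449 0.1762] [1.4594 0.0058 5.0178] [-0.0213 -0.2376  0.0238] 21.3
```

```bash
cat > m.py <<'E'
from h import *
np.set_printoptions(precision=4,suppress=True)
tz=np.load("tz.npy"); W=read_width()
while read_grip_force()>1 and W<.027:
    W+=.0003; env.command_gripper(W); env.sleep(.1)
print(W,read_grip_force(),read_wrist_force(),read_moment(),read_time_s())
env.sleep(.3); env.command_gripper(.05); env.sleep(.2)
P=np.array(read_eef_pos()); env.movel(P-.12*tz,rate=.07)
print(read_eef_pos(),read_wrist_force(),read_time_s())
p=vision.read_camera("side");q=vision.read_camera("scene")
for k in (p,q):
    for n in ["stand","pad","tip_jar","solder_reel","kapton_roll"]:
        for m in finder.boxes_of(k,n)[:1]: print(n,w(k,m["at"]))
u=lambda k,P:(lambda c:(k["cx"]-k["fx"]*c[0]/c[2],k["cy"]+k["fy"]*c[1]/c[2]))((np.array(k["camera_from_world"])@np.append(P,1)))
for k in (p,q): print(u(k,[.489,.345,.034]))
big=lambda k,u,v:cv2.resize(k["img"][v:v+125,u:u+100],(400,500),interpolation=cv2.INTER_CUBIC)[:,:,::-1]
cv2.imwrite("pics/l5.png",np.hstack([big(p,260,120),big(q,255,120)]))
E
python3 m.py
```

```text
0.02423592285643691 0.22092875093221664 [-0.2719  0.8245 -0.5853] [ 0.0666 -0.1376  0.0434] 23.9417
[0.502  0.3401 0.2745] [-0.0811 -0.5761 -0.5073] 26.675
stand [0.4948 0.3382 0.0328]
pad [0.4764 0.3256 0.0062]
tip_jar [0.6508 0.215  0.0233]
solder_reel [0.478  0.3274 0.0072]
kapton_roll [0.5321 0.5634 0.0195]
stand [0.483  0.3383 0.0287]
pad [0.4719 0.324  0.0068]
tip_jar [0.649  0.2079 0.0227]
solder_reel [0.442  0.208  0.0336]
kapton_roll [0.5195 0.5469 0.0148]
(np.float64(297.6311364256834), np.float64(191.29729321504564))
(np.float64(294.7649798460724), np.float64(191.42671507999066))
```

View pics/l5.png

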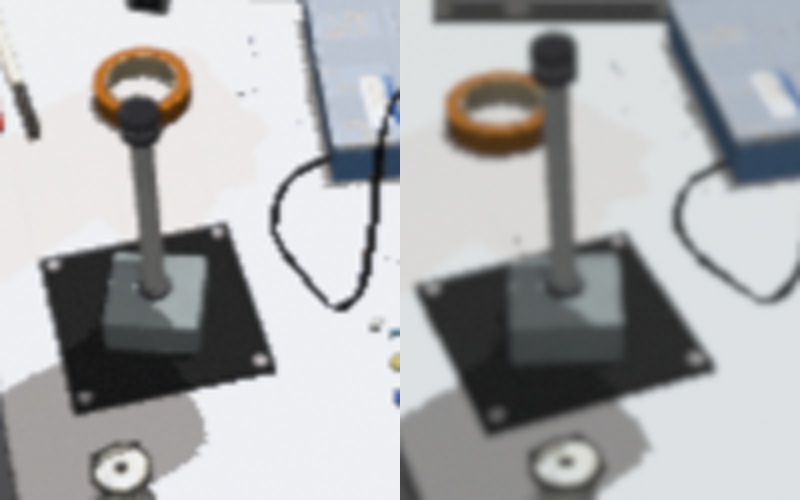

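The stand is upright with its foot (crop-left 105–207, 253–352) wholly on the pad. The gripper is clear and the reel, jar and tape roll haven't moved.

```bash
python3 -c "
from cell import *
print(job.finish_job())"
```

```text
the job is handed in; nothing more can be done
None
```

The stand is upright with its foot wholly on the rubber pad, released only after it rested there, everything else looks unmoved in the pictures, and the job was handed in at about 27 s of the 64 s allowed.

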